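# Free the slip washer under a left-hand nut on a bobbin sander

## Task

The bobbin of the bench sander is held down by a T-handled nut with a left-hand (reverse) thread. Unscrew the nut by turning it the opposite way from normal, until it comes up lightly against its stop without jamming its spring handle, then draw the slotted washer out sideways from under it without forcing it, and lay the washer flat in the wooden tray. Do not drop the washer, do not force the nut the tightening way, and leave the glue bottle, the ramekin and the wood offcut where they are.

Things in the scene. Friction and masses are not known exactly. Their poses are not given: they have to be found in the camera images.
- sander: Bobbin sander built into the bench: fixed dark round steel plate (radius 88 mm, 5 mm thick) with an upright brown bobbin, radius 30 mm, top 85 mm above the bench, and a steel spindle of radius 6 mm standing up from it through washer and nut. Origin on the spindle axis at bench level, z up.
- clip (a point): Thin tip of the spindle (up to 147 mm above the bench) with a small retaining clip, the nut's upper stop: the nut comes up hard against it 3.6 rad (6.9 mm of rise) above fully tight, and the torque at the handle then climbs from 0.2 N m. The tight end is just as hard.
- nut: Steel nut: round boss (radius 11 mm, 4 mm long) below a flange (radius 17 mm, 6 mm thick), and hub, with the handle on top. Origin on the axis at the flange's underside, 93 mm above the bench when fully tight; z up. LEFT-HAND thread: CLOCKWISE seen from above loosens and lifts it, 12 mm a full turn; anticlockwise tightens. Turning takes 0.2 N m. It stays on the spindle and where it is left.
- handle: Cross bar on top of the nut, to grip: dark, 40 mm long (x), 14 mm thick (y), 22 mm high, underside 16 mm and top 38 mm above the origin, which is the nut's origin. It drives the nut through a torsion spring, 2 N m per rad, in line with the nut's x axis when unloaded. Over 0.35 rad of twist (0.7 N m) is forcing it. The nut starts 0 to 0.9 rad slack, so 2.7 to 3.6 rad to go: several grasps.
- washer: Loose steel slip washer, 110 g, on the bobbin under the nut: plate 48 x 48 x 8 mm with a 14 mm slot from its middle out through its +x edge, round the spindle. The nut's boss sits in a recess 24 mm square, 4 mm deep, in its top: it can slide only when the nut is over 4 mm up, well clear at the stop. Draws out along its -x; free after 40 mm. Origin: plate's middle, underside; z up.
- washer_lug (a point): Top of the washer's upright lug, the place to pinch: at the end of a 14 mm wide, 8 mm thick stalk from the plate's -x edge. Lug 12 mm thick (y), 20 mm long, from x = -42 to -62 mm of the washer's origin, top 20 mm above the washer's underside. This point is at x = -52 mm, z = 20 mm.
- tray: Heavy open wooden parts tray, 170 (x) x 130 (y) x 25 mm high outside, walls and floor 4 mm thick, fixed. Origin at the middle of its underside, z up. The washer has to lie flat inside it on the floor.
- glue: Bystander: yellow glue bottle, radius 30 mm, 160 mm tall, standing loose. Origin at the middle of its underside.
- ramekin: Bystander: white ceramic ramekin, radius 42 mm, 45 mm tall, loose. Origin at the middle of its underside.
- offcut: Bystander: dark wood offcut 90 x 60 x 30 mm, loose. Origin at the middle of its underside.
There are look-alikes about, which are no part of the job. Of the things like the tray, leave any that is yellow; of the rest the larger one is meant.

How it is judged:
By the outcome, as a careful person would: the job done as asked, in the order asked, and still so for the second after the job is handed in, with the robot touching nothing.
It also fails if it takes over 72 s, if anything falls off the work surface, if the arm or the gripper's body presses on something with over 40 N, if the wrist force passes 120 N, or if a joint passes its speed limit or range.

## Robot

A 6-joint arm with a two-finger parallel gripper is mounted at the origin on the work surface. World frame = base frame: x ahead of the robot, y to its left, z up, the work surface at z = 0. Lengths are in m, angles in rad, forces in N, time in s.
With the tool pointing down it reaches from about 0.25 to 0.725 m from the base axis. Payload 4 kg.
Tool frame: the origin (TCP) lies midway between the tips of the shut fingers; the grasp point (between the pads) lies 19 mm behind it; z points along the fingers, y is the line along which they close (so a half turn about z gives the same grasp; the last joint's range is limited). The gripper opens to 85 mm and grips with 20 to 120 N. Pads are 22 mm wide; open, the fingers measure 114 mm over their backs; the gripper's body (76 mm by 85 mm) begins 54 mm behind the grasp point. The pads swing forward as they close: fully open they stand 13 mm farther back than shut.
Start: joints at [-1.262, 0.241, 0.005, 1.335, 0, 1.571], TCP at [0.152, -0.476, 0.196] pointing down, gripper open.
Joint ranges: [-2.72, 2.72], [-1.05, 1.87], [-1.09, 1.28], [-1.99, 2.15], [-1.42, 1.44], [-3.14, 3.14]. Speed limits (rad/s): [2.79, 2.79, 3.14, 3.14, 3.14, 3.14].

## Interface

Orientations are given as a unit quaternion [x, y, z, w].
In Python, from workcell import bot gives the robot as it stands.
- The arm moves only by the tool move_arm, never from a script. Its argument "motion" is a list of rows, each an object of numbers: "x", "y", "z": the shift along the tool's x, y, z in cm; "yaw": the turn about the tool's z in degrees. A call has 1 to 20 rows; each row is the pose to reach, as a shift and turn from the pose commanded when the call began, along the tool's axes at that moment; what a row does not reach only later rows make up. A row lasts 1/8 s, in which the tool goes at most 62.5 mm and 10.7 degrees, less where a joint would pass 70% of its speed; a pose out of reach is approached as far as the arm can. A call with a gripper value outside its range is refused whole. "gripper" is the opening, from -1 (shut) to 1 (fully open), set as the call begins (left out, the last holds). The fingers move at their own pace and stop on an object; the grip force is fixed at half the most. Time passes only in rows, so rows that repeat a pose let the fingers close. It gives the time, the measured TCP pose, the force, the opening and the grip force at its end, in the units of the state.
- bot.get_obs(): the state, without advancing time (a new reading comes with each control period).
- bot.camera(name): name is "scene" or "top" or "wrist"; returns the picture (384x512x3 uint8, blue, green, red); there is no depth.
- bot.camera_model(name): a dict with "K" (3x3 intrinsics, pixels), "world_from_camera" (4x4, takes a point from camera to world coordinates). Camera axes: x right, y down, z forward; pixel columns grow to the right and rows downward; lengths in m; the calibration is good to about 2 mm. A picture is of the moment at which its call begins: read the wrist's pose just before it. camera_model takes no time and is no camera call; for the wrist camera it gives the pose at the moment of the call.
- bot.job_done(): hands the job in; it is judged then, once.
Trained networks look in the newest picture that a camera, given by its name, has taken for a name from the list of things; names that differ only in an ending like _2 or _b are one class to them, and where a whole thing is asked for, a point or a joint stands for the part that bears it (a point fixed in the world has none). Each returns a list of dicts, best first, with "score" (0 to 1); they miss things now and then, are a little off and sometimes report something else, mostly with a low value. They report only what shows in the picture. A call takes as long as a camera call. They do not tell look-alikes from the thing itself.
- bot.cut_out(camera, name): "mask" (384x512 bool, what is visible of it) and "centre" ([row, column] in pixels, amid what is visible of it).
The state is a dict: "clock": time; "joint_pos": joint angles; "joint_vel": joint speeds; "tau": joint torques, N m; "eef_pos": TCP position; "tool_rot": TCP orientation; "ft_force": force on the tool from outside, world axes, zero at the start; "ft_torque": the same for the moment, N m; "grip_width": finger opening in m; "grasp_force": force on a finger pad.
Only numpy, scipy, OpenCV 4.12 (cv2) and the standard library are available. Lean on these libraries where they do the work, as an engineer would, in place of code of your own. Each camera call takes 0.05 s, during which the arm holds its last target. There are 200 camera calls.

## Working session

There is one attempt and no reset: what is moved stays moved. The work goes in short steps, Python scripts to look and compute and a tool call to move; the robot and the scene stay as the last step left them, time stands still between calls to the robot, and variables do not carry over. Pictures are saved under pics/ and viewed, at most 10 in all, crops included, and the job is handed in when it is done.

Besides the shell and the picture viewer there is one more tool, called after "Request:" as name(argument=value, ...) on one line, values as JSON. move_arm: Moves the arm, as the interface text tells. Its arguments: {"type":"object","properties":{"motion":{"type":"array"},"gripper":{"type":"number"}},"required":["motion"]}

```bash
mkdir -p pics; cat > h.py <<'E'
import numpy as np, cv2
from workcell import bot
def ray(cam,rc,m=None):
    m=m or bot.camera_model(cam);K=np.array(m["K"]);T=np.array(m["world_from_camera"])
    d=T[:3,:3]@np.linalg.inv(K)@np.array([rc[1],rc[0],1.]);return T[:3,3],d/np.linalg.norm(d)
def atz(cam,rc,z,m=None):
    o,d=ray(cam,rc,m);return o+d*(z-o[2])/d[2]
def tri(rays):
    A=np.zeros((3,3));b=np.zeros(3)
    for o,d in rays:
        P=np.eye(3)-np.outer(d,d);A+=P;b+=P@o
    x=np.linalg.solve(A,b);return x,[np.linalg.norm(np.cross(x-o,d)) for o,d in rays]
def proj(cam,p,m=None):
    m=m or bot.camera_model(cam);K=np.array(m["K"]);T=np.array(m["world_from_camera"])
    q=K@(np.linalg.inv(T)@np.r_[p,1])[:3];return q[1]/q[2],q[0]/q[2]
E
python3 - <<'E'
from h import *
ims=[bot.camera(c) for c in("scene","top","wrist")]
for c,i in zip(("scene","top","wrist"),ims): cv2.imwrite(f"pics/{c}0.png",i)
cv2.imwrite("pics/a.png",cv2.resize(np.vstack(ims[:2]),None,fx=.78,fy=.78))
for c in("scene","top"):
  m=bot.camera_model(c);print(c,np.round(m["world_from_camera"],3).tolist(),np.round(m["K"],0).tolist())
  for n in "sander clip nut handle washer washer_lug tray glue ramekin offcut".split():
    for r in bot.cut_out(c,n)[:3]:
      print(c,n,round(r["score"],2),np.round(r["centre"]),r["mask"].sum(),np.round(atz(c,r["centre"],.0),3)[:2])
o=bot.get_obs();print(o)
E
```

```text
scene [[0.457, 0.533, -0.712, 1.431], [0.889, -0.274, 0.366, -0.475], [-0.0, -0.801, -0.599, 0.896], [0.0, 0.0, 0.0, 1.0]] [[422.0, 0.0, 262.0], [0.0, 422.0, 188.0], [0.0, 0.0, 1.0]]
scene sander 0.98 [204. 304.] 1550 [0.508 0.158]
scene clip 0.75 [207. 300.] 1603 [0.519 0.14 ]
scene nut 0.43 [181. 302.] 112 [0.393 0.221]
scene washer_lug 0.62 [188. 296.] 122 [0.422 0.18 ]
scene tray 0.95 [241. 216.] 2092 [ 0.542 -0.172]
scene tray 0.92 [162. 283.] 1144 [0.252 0.223]
scene tray 0.83 [208. 185.] 918 [ 0.347 -0.205]
scene glue 0.71 [242. 219.] 2055 [ 0.548 -0.167]
scene glue 0.7 [259. 300.] 999 [0.72  0.014]
scene ramekin 0.89 [208. 392.] 489 [0.662 0.408]
scene offcut 0.69 [281. 167.] 847 [ 0.626 -0.352]
scene offcut 0.68 [186. 296.] 155 [0.41 0.19]
top [[-0.007, -0.983, 0.184, 0.323], [-1.0, 0.011, 0.018, -0.002], [-0.019, -0.184, -0.983, 1.127], [0.0, 0.0, 0.0, 1.0]] [[398.0, 0.0, 254.0], [0.0, 398.0, 195.0], [0.0, 0.0, 1.0]]
top sander 0.97 [193. 214.] 2547 [0.54  0.133]
top sander 0.48 [156. 385.] 744 [ 0.646 -0.368]
top clip 0.59 [195. 213.] 2702 [0.534 0.134]
top nut 0.55 [192. 
[... 536 characters left out ...]
clock': 1.15, 'joint_pos': array([-1.26201234e+00,  2.40613161e-01,  5.00409967e-03,  1.33519237e+00,
       -1.56715688e-05,  1.57082550e+00]), 'joint_vel': array([ 0.00037551,  0.000112  ,  0.00024882,  0.0013535 ,  0.0001354 ,
       -0.00137562]), 'tau': array([-1.36906697e-04, -3.72223771e+01,  2.52692592e+01,  1.35967413e-03,
       -3.02742365e-05,  2.79278147e-07]), 'eef_pos': array([ 0.15194642, -0.47635758,  0.19610145]), 'tool_rot': array([ 9.88107456e-01,  1.53764936e-01, -8.13509798e-06, -1.31689386e-06]), 'ft_force': array([ 0.04826432, -0.32738416, -0.15844633]), 'ft_torque': array([-0.05112003, -0.01836783,  0.02095743]), 'grasp_force': 0.0, 'grip_width': 0.08550648535096492}
```

View pics/a.png

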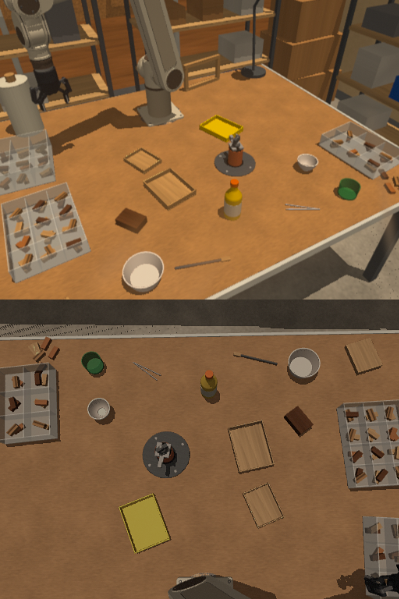

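The combined view shows three tray-like things. In top-camera pixels (row, col) they are a large wooden one at (189, 319), a small wooden one at (264, 340) and a yellow one at (285, 184). The larger wooden one fits the description. The sander with its nut is at (193, 212). I'll confirm both in one enlarged crop.

```bash
python3 - <<'E'
from h import *
t=cv2.imread("pics/top0.png");s=cv2.imread("pics/scene0.png")
R=lambda i,r,c,h,w,f:cv2.resize(i[r:r+h,c:c+w],None,fx=f,fy=f,interpolation=cv2.INTER_CUBIC)
a=R(t,165,180,60,66,6)   # 396x360
b=R(s,165,270,60,66,6)
c=R(t,150,160,150,220,2) # 440x300
c=cv2.resize(c,(792,230)) if 0 else R(t,160,280,120,100,2)
pad=np.zeros((240,792,3),np.uint8);pad[:,:200]=c
cv2.imwrite("pics/b.png",np.vstack([np.hstack([a,b]),pad]))
bot.camera("top")
for r in bot.cut_out("top","tray")[:3]:
  cn=cv2.findContours(r["mask"].astype(np.uint8),0,2)[0];cn=max(cn,key=cv2.contourArea)
  q=np.array([atz("top",(p[0][1],p[0][0]),.025)[:2] for p in cn],np.float32)
  print(np.round(r["centre"]),[np.round(v,3) for v in cv2.minAreaRect(q)],np.round(t[int(r["centre"][0]),int(r["centre"][1])]))
E
```

```text
[261. 340.] [array([ 0.339, -0.207]), array([0.131, 0.104]), np.float64(22.39)] [ 76 113 149]
[284. 183.] [array([0.281, 0.207]), array([0.17 , 0.134]), np.float64(21.222)] [ 55 142 161]
[186. 320.] [array([ 0.55 , -0.172]), array([0.174, 0.135]), np.float64(12.552)] [ 67 102 135]
```

View pics/b.png

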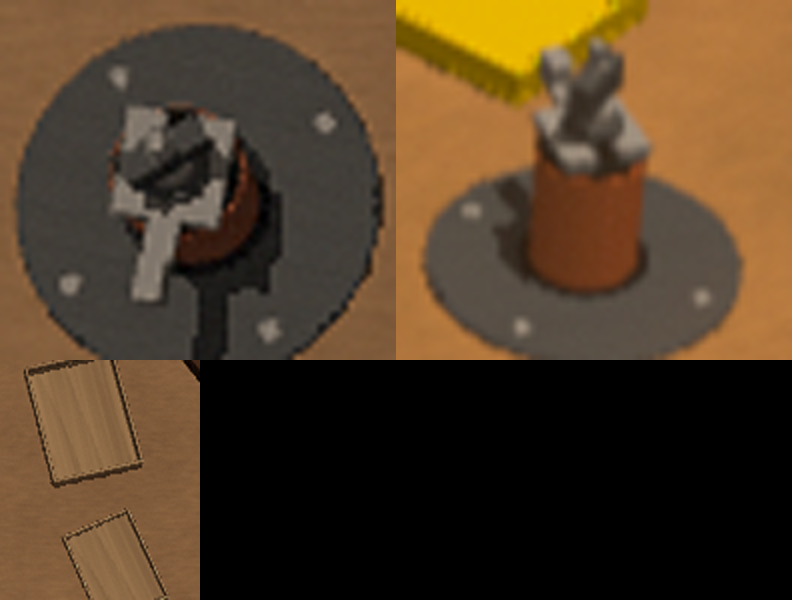

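The crop shows the larger wooden tray, at (0.55, -0.172) and measuring 174 x 135 mm, so it is the one meant. It also shows the plate, the washer with its lug pointing towards the robot, and the oblique handle. Next I'll work out a close wrist view.

```bash
cat >> h.py <<'E'
from scipy.spatial.transform import Rotation as Ro
def to_tool(target,yaw_deg=None):
    "shift in cm in tool axes, and yaw in deg to bring tool x axis to world angle yaw_deg"
    o=bot.get_obs();R=Ro.from_quat(o["tool_rot"]).as_matrix()
    s=R.T@(np.array(target)-o["eef_pos"])*100;a=np.degrees(np.arctan2(R[1,0],R[0,0]))
    print("shift cm",np.round(s,2),"tool x angle",round(a,1),"yaw",None if yaw_deg is None else round(a-yaw_deg,1),"q",np.round(o["joint_pos"],2),"t",round(o["clock"],2))
E
python3 - <<'E'
from h import *
m=bot.camera_model("wrist");o=bot.get_obs()
R=Ro.from_quat(o["tool_rot"]).as_matrix();T=np.array(m["world_from_camera"])
print("cam in tool",np.round(R.T@(T[:3,3]-o["eef_pos"]),3),np.round(R.T@T[:3,:3],2).tolist(),np.round(m["K"],0).tolist())
print("plate",atz("top",(199,213.3),.005),"handle",atz("top",(192.5,208.7),.13),"lug",atz("top",(212,205.5),.105))
print(tri([ray("top",(190,209)),ray("scene",(165+110/6,270+195/6))]))
p=atz("top",(192.5,208.7),.13)
to_tool([p[0],p[1],.30],0)
E
```

```text
cam in tool [ 0.072  0.001 -0.178] [[-0.0, -0.96, -0.28], [1.0, -0.0, -0.0], [0.0, -0.28, 0.96]] [[294.0, 0.0, 253.0], [0.0, 294.0, 187.0], [0.0, 0.0, 1.0]]
plate [0.52210838 0.13381755 0.005     ] handle [0.51695013 0.13066939 0.13      ] lug [0.47024677 0.14164465 0.105     ]
(array([0.52862044, 0.1338413 , 0.10612309]), [np.float64(0.0007591215675578333), np.float64(0.000759121567557919)])
shift cm [ 53.22 -46.74 -10.39] tool x angle 17.7 yaw 17.7 q [-1.26  0.24  0.01  1.34  0.    1.57] t 1.25
```

Request:
move_arm(motion=[{"x":2,"y":-2,"z":-3},{"x":5,"y":-4.5,"z":-6},{"x":8.5,"y":-7.5,"z":-8},{"x":12,"y":-10.5,"z":-9},{"x":16,"y":-14,"z":-9,"yaw":1},{"x":20,"y":-17.5,"z":-9,"yaw":3},{"x":24,"y":-21,"z":-9,"yaw":5},{"x":28,"y":-24.5,"z":-9,"yaw":7},{"x":32,"y":-28,"z":-9,"yaw":9},{"x":36,"y":-31.5,"z":-9,"yaw":11},{"x":40,"y":-35,"z":-9,"yaw":13},{"x":44,"y":-38.5,"z":-8,"yaw":15},{"x":48,"y":-42,"z":-7,"yaw":17},{"x":51,"y":-45,"z":-6,"yaw":17.7},{"x":52.5,"y":-46,"z":-5,"yaw":17.7},{"x":53.2,"y":-46.7,"z":-4,"yaw":17.7},{"x":53.2,"y":-46.7,"z":-4,"yaw":17.7},{"x":53.2,"y":-46.7,"z":-4,"yaw":17.7}])

```text
invalid input at $.motion[0]: expected keys x, y, z, yaw
```

```bash
python3 - <<'E'
from h import *
import json
m=bot.camera_model("wrist");i=bot.camera("wrist")
json.dump({k:np.array(v).tolist() for k,v in m.items()},open("w1.json","w"))
cv2.imwrite("pics/w1.png",i);to_tool([.52,.132,.23],0)
f=cv2.resize(i[60:360,80:432],(792,675),interpolation=cv2.INTER_CUBIC)[:600]
cv2.imwrite("pics/c.png",f)
for n in "clip nut handle washer washer_lug".split():
    for r in bot.cut_out("wrist",n)[:2]:
      print(n,round(r["score"],2),np.round(r["centre"]),r["mask"].sum(),np.round(atz("wrist",r["centre"],.131,m),4)[:2])
E
```

```text
shift cm [ 53.55 -46.77  -3.39] tool x angle 17.7 yaw 17.7 q [-1.26  0.24  0.01  1.34  0.    1.57] t 1.3
```

View pics/c.png

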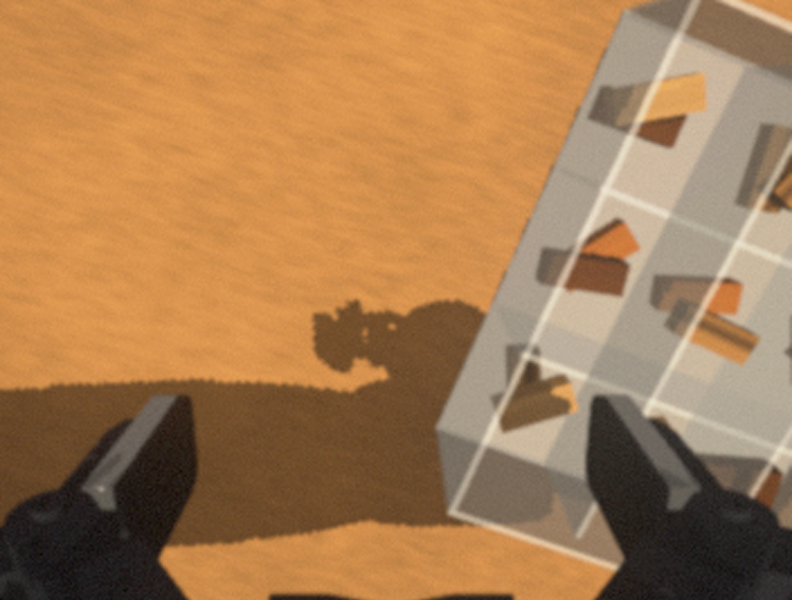

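The move was refused because every row needs all four keys, so this picture only shows the start area. I'll resend it with all the keys.

Request:
move_arm(motion=[{"x":2,"y":-2,"z":-3,"yaw":0},{"x":5,"y":-4.5,"z":-6,"yaw":0},{"x":8.5,"y":-7.5,"z":-8,"yaw":0},{"x":12,"y":-10.5,"z":-9,"yaw":0},{"x":16,"y":-14,"z":-9,"yaw":1},{"x":20,"y":-17.5,"z":-9,"yaw":3},{"x":24,"y":-21,"z":-9,"yaw":5},{"x":28,"y":-24.5,"z":-9,"yaw":7},{"x":32,"y":-28,"z":-9,"yaw":9},{"x":36,"y":-31.5,"z":-9,"yaw":11},{"x":40,"y":-35,"z":-9,"yaw":13},{"x":44,"y":-38.5,"z":-8,"yaw":15},{"x":48,"y":-42,"z":-7,"yaw":17},{"x":51,"y":-45,"z":-6,"yaw":17.7},{"x":52.5,"y":-46,"z":-5,"yaw":17.7},{"x":53.2,"y":-46.7,"z":-4,"yaw":17.7},{"x":53.2,"y":-46.7,"z":-4,"yaw":17.7},{"x":53.2,"y":-46.7,"z":-4,"yaw":17.7}])

```text
clock: 3.8
eef_pos: [0.5223, 0.0653, 0.2364]
tool_rot: [0.999, 0.046, -0.002, -0.025]
ft_force: [0.6, -0.4, 0.7]
grip_width: 0.0853
grasp_force: 0.0
```

Request:
move_arm(motion=[{"x":0,"y":0,"z":0,"yaw":0},{"x":0,"y":0,"z":0,"yaw":0}])

```text
clock: 4.05
eef_pos: [0.5227, 0.0653, 0.2368]
tool_rot: [0.999, 0.046, -0.002, -0.025]
ft_force: [-0.1, 0.7, -0.1]
grip_width: 0.0854
grasp_force: 0.0
```

```bash
python3 -c "
from h import *
to_tool([.52,.132,.23],0);print(bot.get_obs()['eef_pos'],bot.get_obs()['tool_rot'])"
```

```text
shift cm [ 0.35 -6.62  1.02] tool x angle 5.3 yaw 5.3 q [0.09 0.28 0.16 1.45 0.05 3.14] t 4.05
[0.5227318  0.0652869  0.23684117] [ 0.99860517  0.04639466 -0.00175496 -0.02514286]
```

Request:
move_arm(motion=[{"x":0,"y":0,"z":0,"yaw":-8},{"x":0,"y":-1,"z":0,"yaw":-16},{"x":0,"y":-3,"z":0,"yaw":-24},{"x":0,"y":-5,"z":0,"yaw":-32},{"x":0,"y":-6.2,"z":0,"yaw":-40},{"x":0,"y":-6.6,"z":0,"yaw":-45},{"x":0,"y":-6.6,"z":0,"yaw":-45},{"x":0,"y":-6.6,"z":0,"yaw":-45}])

```text
clock: 5.05
eef_pos: [0.5166, 0.1308, 0.2397]
tool_rot: [0.905, 0.424, 0.008, -0.024]
ft_force: [0.4, -0.6, -0.0]
grip_width: 0.0851
grasp_force: 0.0
```

```bash
python3 -c "
from h import *
to_tool([.52,.132,.23],0);o=bot.get_obs();print(o['eef_pos'],o['tool_rot'],Ro.from_quat(o['tool_rot']).as_matrix()[:,2])"
```

```text
shift cm [0.28 0.23 0.97] tool x angle 50.2 yaw 50.2 q [0.22 0.29 0.18 1.46 0.05 2.48] t 5.05
[0.51657161 0.13083832 0.23969831] [ 0.90511286  0.42442215  0.00756993 -0.02406743] [-0.00672622  0.04999318 -0.99872691]
```

```bash
cat > look.py <<'E'
from h import *
import json,sys
n=sys.argv[1]
m=bot.camera_model("wrist");i=bot.camera("wrist")
json.dump({k:np.array(v).tolist() for k,v in m.items()},open(n+".json","w"))
cv2.imwrite(f"pics/{n}.png",i)
for c in "clip nut handle washer washer_lug".split():
    for r in bot.cut_out("wrist",c)[:2]:
      cn=max(cv2.findContours(r["mask"].astype(np.uint8),0,2)[0],key=cv2.contourArea)
      q=np.array([atz("wrist",(p[0][1],p[0][0]),.131,m)[:2] for p in cn],np.float32)
      print(c,round(r["score"],2),np.round(r["centre"]),r["mask"].sum(),np.round(atz("wrist",r["centre"],.131,m),4)[:2],[np.round(v,3) for v in cv2.minAreaRect(q)])
f=cv2.resize(i[60:310,130:430],None,fx=2.4,fy=2.4,interpolation=cv2.INTER_CUBIC)
cv2.imwrite("pics/crop_"+n+".png",f)
E
python3 look.py w1
```

```text
clip 0.87 [148. 262.] 10532 [0.5401 0.151 ] [array([0.539, 0.149]), array([0.119, 0.121]), np.float64(3.104)]
nut 0.74 [147. 263.] 10806 [0.5414 0.1517] [array([0.538, 0.15 ]), array([0.12 , 0.121]), np.float64(0.309)]
nut 0.69 [162. 262.] 753 [0.5317 0.1403] [array([0.53 , 0.141]), array([0.03 , 0.039]), np.float64(39.873)]
handle 0.62 [160. 259.] 456 [0.5301 0.1441] [array([0.527, 0.138]), array([0.016, 0.039]), np.float64(29.903)]
washer 0.72 [171. 247.] 1369 [0.5141 0.1435] [array([0.512, 0.145]), array([0.044, 0.081]), np.float64(81.927)]
washer_lug 0.7 [172. 241.] 1326 [0.5086 0.1461] [array([0.513, 0.145]), array([0.044, 0.08 ]), np.float64(82.168)]
```

View pics/crop_w1.png

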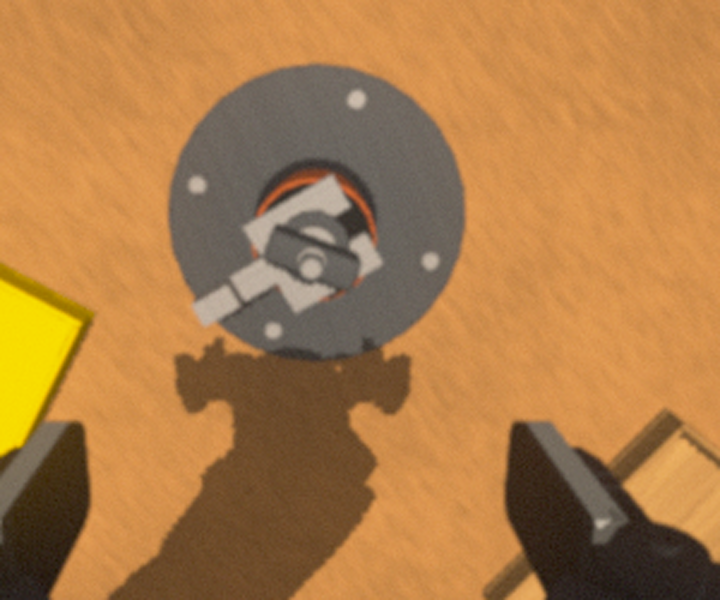

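The crop shows the clip tip at (row 171, col 260), the handle bar crossing it obliquely, and the lug top at about (187, 220).

```bash
python3 - <<'E'
from h import *
import json
m=json.load(open("w1.json"))
P=lambda x,y,z:atz("wrist",(60+y/2.4,130+x/2.4),z,m)
print("tip",P(311,267,.147),"plate",P(317,212,.005))
a,b=P(285,226,.133),P(358,262,.133);c,d=P(268,250,.133),P(345,290,.133)
for u,v in((a,b),(c,d)): print("handle",np.degrees(np.arctan2(*(v-u)[1::-1])),np.linalg.norm(v-u),(u+v)/2)
l=P(216,305,.105);print("lug",l)
# top-camera lug far end & washer plate edges
for r,c in((187,220),):pass
t=P(311,267,.147);print("washer axis deg",np.degrees(np.arctan2(*(t-l)[1::-1])),np.linalg.norm((t-l)[:2]))
to_tool([.52,.132,.23],0)
E
```

```text
tip [0.5259384  0.13723359 0.147     ] plate [0.52954269 0.140017   0.005     ]
handle -65.83936691735484 0.0334752019726147 [0.53343489 0.13985221 0.133     ]
handle -67.24536605162116 0.03604978045573395 [0.52175498 0.13534523 0.133     ]
lug [0.47462159 0.14522366 0.105     ]
washer axis deg -8.849952045239005 0.051935109350764355
shift cm [0.27 0.23 0.95] tool x angle 50.3 yaw 50.3 q [0.22 0.29 0.18 1.46 0.05 2.48] t 5.35
```

Request:
move_arm(motion=[{"x":0,"y":0,"z":0,"yaw":-10.5},{"x":0,"y":0,"z":0,"yaw":-21},{"x":0,"y":0,"z":0,"yaw":-31.5},{"x":0,"y":0,"z":0,"yaw":-42},{"x":0,"y":0,"z":0,"yaw":-52.5},{"x":0,"y":0,"z":0,"yaw":-63},{"x":0,"y":0,"z":0,"yaw":-73.5},{"x":0,"y":0,"z":0,"yaw":-84},{"x":0,"y":0,"z":0,"yaw":-94.5},{"x":0,"y":0,"z":0,"yaw":-105},{"x":0,"y":0,"z":0,"yaw":-115.5},{"x":0,"y":0,"z":0,"yaw":-126},{"x":0,"y":0,"z":0,"yaw":-136.5},{"x":0,"y":0,"z":0,"yaw":-147},{"x":0,"y":0,"z":0,"yaw":-157.5},{"x":0,"y":0,"z":0,"yaw":-168},{"x":0,"y":0,"z":0,"yaw":-178.5},{"x":0,"y":0,"z":0,"yaw":-189},{"x":0,"y":0,"z":0,"yaw":-199.5},{"x":0,"y":0,"z":0,"yaw":-210}])

```text
clock: 7.85
eef_pos: [0.5166, 0.131, 0.2395]
tool_rot: [-0.647, 0.762, 0.021, 0.014]
ft_force: [-0.1, -0.2, 0.5]
grip_width: 0.0854
grasp_force: 0.0
```

Request:
move_arm(motion=[{"x":0,"y":0,"z":0,"yaw":-10.5},{"x":0,"y":0,"z":0,"yaw":-21},{"x":0,"y":0,"z":0,"yaw":-31.5},{"x":0,"y":0,"z":0,"yaw":-42},{"x":0,"y":0,"z":0,"yaw":-52.5},{"x":0,"y":0,"z":0,"yaw":-63},{"x":0,"y":0,"z":0,"yaw":-73.5},{"x":0,"y":0,"z":0,"yaw":-84},{"x":0,"y":0,"z":0,"yaw":-94.5},{"x":0,"y":0,"z":0,"yaw":-105},{"x":0,"y":0,"z":0,"yaw":-112},{"x":0,"y":0,"z":0,"yaw":-118},{"x":0,"y":0,"z":0,"yaw":-118}])

```text
clock: 9.48
eef_pos: [0.509, 0.1577, 0.2395]
tool_rot: [0.99, 0.14, 0.002, -0.015]
ft_force: [0.1, 0.4, -0.4]
grip_width: 0.0855
grasp_force: 0.0
```

```bash
python3 -c "
from h import *
to_tool([.528,.138,.23],0);o=bot.get_obs();print(o['eef_pos'],Ro.from_quat(o['tool_rot']).as_matrix()[:,2])"
```

```text
shift cm [1.27 2.44 0.89] tool x angle 16.1 yaw 16.1 q [ 0.28  0.29  0.18  1.45  0.03 -3.14] t 9.47
[0.50897885 0.15767471 0.23948592] [ 4.55305476e-04  2.98115783e-02 -9.99555432e-01]
```

Request:
move_arm(motion=[{"x":0,"y":0,"z":0,"yaw":-3},{"x":0,"y":0,"z":0,"yaw":-6},{"x":0,"y":0,"z":0,"yaw":-6}])

```text
clock: 9.85
eef_pos: [0.5, 0.1825, 0.2395]
tool_rot: [0.985, 0.172, 0.005, -0.004]
ft_force: [-1.1, -0.2, 0.5]
grip_width: 0.0856
grasp_force: 0.0
```

```bash
python3 -c "
from h import *
to_tool([.528,.138,.23],-66);o=bot.get_obs();print(o['eef_pos'],Ro.from_quat(o['tool_rot']).as_matrix()[:,2])"
```

```text
shift cm [1.12 5.14 0.93] tool x angle 19.8 yaw 85.8 q [ 0.35  0.28  0.17  1.45  0.01 -3.14] t 9.85
[0.4999633  0.18251999 0.23945972] [ 0.00850911  0.00909327 -0.99992245]
```

Request:
move_arm(motion=[{"x":0.3,"y":1,"z":0,"yaw":10},{"x":0.8,"y":3,"z":0,"yaw":20},{"x":1.1,"y":4.5,"z":0,"yaw":30},{"x":1.1,"y":5.1,"z":0,"yaw":40},{"x":1.1,"y":5.1,"z":0,"yaw":50},{"x":1.1,"y":5.1,"z":0,"yaw":60},{"x":1.1,"y":5.1,"z":0,"yaw":70},{"x":1.1,"y":5.1,"z":0,"yaw":80},{"x":1.1,"y":5.1,"z":0,"yaw":85.8},{"x":1.1,"y":5.1,"z":0,"yaw":85.8},{"x":1.1,"y":5.1,"z":0,"yaw":85.8}])

```text
clock: 11.22
eef_pos: [0.528, 0.137, 0.2393]
tool_rot: [0.838, -0.545, 0.001, -0.006]
ft_force: [-0.6, 0.3, -1.1]
grip_width: 0.085
grasp_force: 0.0
```

```bash
python3 look.py w2; python3 -c "
from h import *
to_tool([.528,.138,.23],-66)"
```

```text
clip 0.82 [141. 256.] 10462 [0.5416 0.1061] [array([0.536, 0.116]), array([0.12 , 0.119]), np.float64(67.866)]
nut 0.96 [170. 257.] 680 [0.5288 0.1327] [array([0.525, 0.134]), array([0.029, 0.042]), np.float64(48.343)]
handle 0.84 [166. 255.] 374 [0.5322 0.129 ] [array([0.532, 0.126]), array([0.014, 0.02 ]), np.float64(29.554)]
washer 0.96 [172. 274.] 1435 [0.5116 0.1273] [array([0.511, 0.128]), array([0.032, 0.082]), np.float64(56.328)]
washer_lug 0.57 [176. 270.] 1279 [0.5141 0.132 ] [array([0.511, 0.128]), array([0.031, 0.083]), np.float64(57.57)]
shift cm [-0.07 -0.03  0.93] tool x angle -66.1 yaw -0.1 q [ 0.25  0.31  0.21  1.46  0.01 -1.74] t 11.53
```

View pics/crop_w2.png

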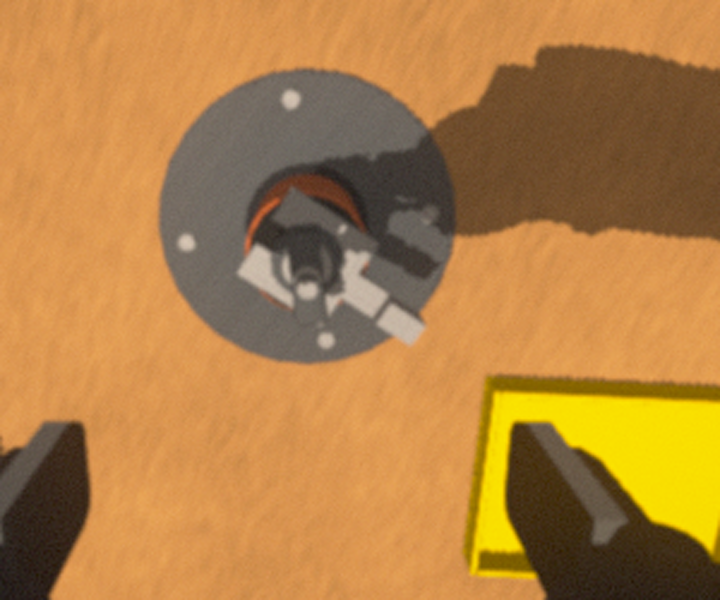

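This view shows the handle nearly in line with the tool x axis, the tip at crop (307, 291) and the lug top at crop (402, 322). I'll triangulate from the two wrist views.

```bash
python3 - <<'E'
from h import *
import json
m1,m2=json.load(open("w1.json")),json.load(open("w2.json"))
px=lambda x,y:(60+y/2.4,130+x/2.4)
print("tip",tri([ray("",px(311,267),m1),ray("",px(307,291),m2)]))
print("lug",tri([ray("",px(216,305),m1),ray("",px(402,322),m2)]))
print("tip w2 at .147",atz("",px(307,291),.147,m2),"plate",atz("",px(307,216),.005,m2),"lug",atz("",px(402,322),.105,m2))
for p in((.5275,.138,.131),):
  for m in(m1,m2):
    r,c=proj("",p,m);print("handle top mid px",(c-130)*2.4,(r-60)*2.4)
    for a in(-66,-70):
      d=.02*np.array([np.cos(np.radians(a)),np.sin(np.radians(a)),0])
      print(a,[np.round(((proj("",p+s*d,m)[1]-130)*2.4,(proj("",p+s*d,m)[0]-60)*2.4)) for s in(1,-1)])
f=cv2.resize(cv2.imread("pics/w2.png")[145:205,230:320],None,fx=8,fy=8,interpolation=cv2.INTER_CUBIC);cv2.imwrite("pics/d.png",f)
E
```

```text
tip (array([0.52575117, 0.1376263 , 0.14957986]), [np.float64(0.0005461309014112999), np.float64(0.0005461309014115254)])
lug (array([0.47359035, 0.14503507, 0.10296278]), [np.float64(0.00043430757579565973), np.float64(0.0004343075757957117)])
tip w2 at .147 [0.52490154 0.13833122 0.147     ] plate [0.52704569 0.13263446 0.005     ] lug [0.47368171 0.14459972 0.105     ]
handle top mid px 313.41305700245243 255.6787453614642
-66 [array([356., 277.]), array([270., 234.])]
-70 [array([355., 280.]), array([272., 231.])]
handle top mid px 301.5507292129788 277.56952516040616
-66 [array([302., 230.]), array([302., 323.])]
-70 [array([305., 230.]), array([298., 323.])]
```

View pics/d.png

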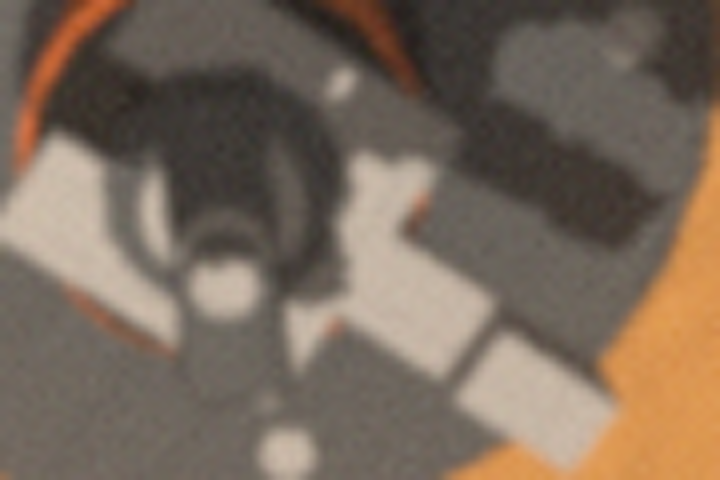

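Request:
move_arm(gripper=-0.2, motion=[{"x":0,"y":0.1,"z":1,"yaw":0},{"x":0,"y":0.2,"z":3,"yaw":0},{"x":0,"y":0.3,"z":5,"yaw":0},{"x":-0.05,"y":0.3,"z":6,"yaw":0},{"x":-0.05,"y":0.3,"z":8,"yaw":0},{"x":-0.05,"y":0.3,"z":10,"yaw":0},{"x":-0.05,"y":0.3,"z":12,"yaw":0},{"x":-0.05,"y":0.3,"z":13,"yaw":0},{"x":-0.05,"y":0.3,"z":13.4,"yaw":0},{"x":-0.05,"y":0.3,"z":13.4,"yaw":0}])

```text
clock: 12.78
eef_pos: [0.5265, 0.1377, 0.1056]
tool_rot: [0.838, -0.546, 0.001, -0.006]
ft_force: [-0.4, 0.1, -0.6]
grip_width: 0.0336
grasp_force: 0.0
```

Request:
move_arm(gripper=-1, motion=[{"x":0,"y":0,"z":0,"yaw":0},{"x":0,"y":0,"z":0,"yaw":0},{"x":0,"y":0,"z":0,"yaw":0},{"x":0,"y":0,"z":0,"yaw":0}])

```text
clock: 13.28
eef_pos: [0.5262, 0.1376, 0.1054]
tool_rot: [0.838, -0.546, 0.001, -0.006]
ft_force: [-0.8, -0.4, -0.9]
grip_width: 0.0003
grasp_force: 0.0
```

```bash
cat > st.py <<'E'
from h import *
o=bot.get_obs();R=Ro.from_quat(o["tool_rot"]).as_matrix()
print("F tool",np.round(R.T@o["ft_force"],2),"F",np.round(o["ft_force"],1),"M",np.round(o["ft_torque"],3),"grip",o["grip_width"],o["grasp_force"],o["eef_pos"])
to_tool([.526,.1375,.105],-66)
E
python3 st.py
```

```text
F tool [0.05 0.92 0.85] F [-0.8 -0.4 -0.9] M [ 0.014  0.036 -0.003] grip 0.0002956922373387085 0.0 [0.52624228 0.13764527 0.10542275]
shift cm [0.   0.03 0.04] tool x angle -66.1 yaw -0.1 q [ 0.25  0.37 -0.05  1.13  0.01 -1.74] t 13.28
```

The fingers closed on nothing, so I need to look before doing anything else.

```bash
python3 - <<'E'
from h import *
w=bot.camera("wrist");s=bot.camera("scene");t=bot.camera("top")
print("TCP px scene,top",proj("scene",(.5262,.1376,.105)),proj("top",(.5262,.1376,.105)))
cv2.imwrite("pics/w3.png",w);cv2.imwrite("pics/s3.png",s);cv2.imwrite("pics/t3.png",t)
a=cv2.resize(s[100:240,240:380],(560,560),interpolation=cv2.INTER_CUBIC)
b=cv2.resize(w[120:384,100:400],(240,211));c=cv2.resize(t[150:240,160:260],(240,216))
p=np.zeros((560,240,3),np.uint8);p[:211]=b;p[220:436]=c
cv2.imwrite("pics/e.png",np.hstack([a,p]))
E
```

```text
TCP px scene,top (np.float64(182.94310321658816), np.float64(302.8525805748739)) (np.float64(190.8753700590605), np.float64(207.35419201362689))
```

View pics/e.png

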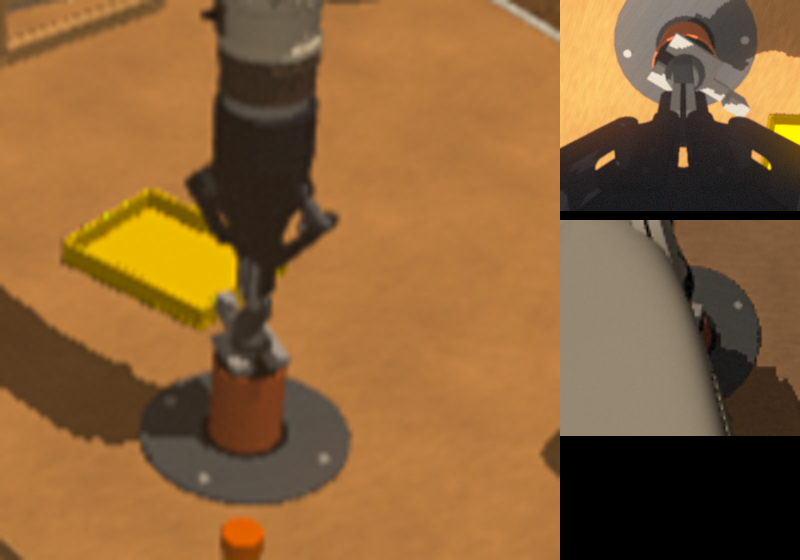

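```bash
python3 - <<'E'
from h import *
w=cv2.imread("pics/w3.png");s=cv2.imread("pics/s3.png")
a=cv2.resize(w[140:270,190:320],(520,520),interpolation=cv2.INTER_CUBIC)
b=cv2.resize(s[150:202,285:313],(280,520),interpolation=cv2.INTER_CUBIC)
cv2.imwrite("pics/f.png",np.hstack([a,b]))
o=bot.get_obs();R=Ro.from_quat(o["tool_rot"]).as_matrix()
for n,p in(("tcp",[0,0,0]),("grasp",[0,0,-.019]),("x+2cm,-26mm",[.02,0,-.026])):
  q=proj("wrist",o["eef_pos"]+R@np.array(p));print(n,(q[1]-190)*4,(q[0]-140)*4)
for p in((.526,.1375,.147),(.526,.1375,.131),(.526,.1375,.1)):
  q=proj("wrist",p);print(p,(q[1]-190)*4,(q[0]-140)*4)
E
```

```text
tcp 259.08456455901944 302.93046934868005
grasp 259.59958957387016 351.6263893002855
x+2cm,-26mm 259.9840711000303 238.11478075215496
(0.526, 0.1375, 0.147) 258.2574543540261 426.4581983378165
(0.526, 0.1375, 0.131) 259.1959382873249 371.99544184336514
(0.526, 0.1375, 0.1) 260.5971747345634 290.67790756352554
```

View pics/f.png

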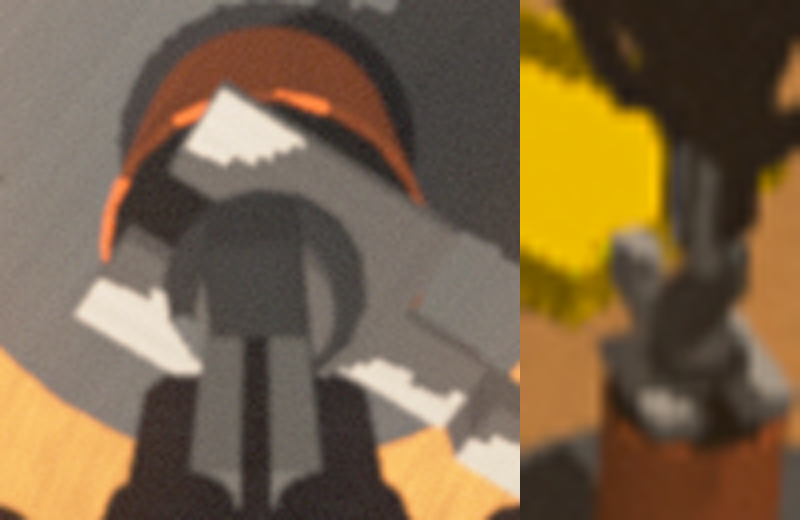

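This view shows the shut fingertips ending above the clip. Their front edge is at crop row 335, and with the TCP at z = 0.105 it should be near 228. The first wrist view (fingers open) and the scene view agree with this. The real fingertips therefore sit about 4 cm short of the reported TCP. I'll open and go 4 cm lower, checking force on the way.

Request:
move_arm(gripper=-0.2, motion=[{"x":0,"y":0,"z":-0.6,"yaw":0},{"x":0,"y":0,"z":-0.6,"yaw":0},{"x":0,"y":0,"z":-0.6,"yaw":0},{"x":0,"y":0,"z":0,"yaw":0},{"x":0,"y":0,"z":0.7,"yaw":0},{"x":0,"y":0,"z":1.4,"yaw":0},{"x":0,"y":0,"z":1.8,"yaw":0},{"x":0,"y":0,"z":2,"yaw":0},{"x":0,"y":0,"z":2,"yaw":0}])

```text
clock: 14.55
eef_pos: [0.5263, 0.1378, 0.0852]
tool_rot: [0.838, -0.546, 0.001, -0.006]
ft_force: [-0.1, 0.1, -0.2]
grip_width: 0.0342
grasp_force: 0.0
```

Request:
move_arm(motion=[{"x":0,"y":0,"z":0.5,"yaw":0},{"x":0,"y":0,"z":1,"yaw":0},{"x":0,"y":0,"z":1.5,"yaw":0},{"x":0,"y":0,"z":1.9,"yaw":0},{"x":0,"y":0,"z":1.9,"yaw":0}])

```text
clock: 15.18
eef_pos: [0.5261, 0.1379, 0.0658]
tool_rot: [0.838, -0.546, 0.001, -0.006]
ft_force: [-0.4, -0.2, 0.9]
grip_width: 0.0343
grasp_force: 0.0
```

Request:
move_arm(gripper=-0.7, motion=[{"x":0,"y":0,"z":0,"yaw":0},{"x":0,"y":0,"z":0,"yaw":0},{"x":0,"y":0,"z":0,"yaw":0},{"x":0,"y":0,"z":0,"yaw":0}])

```text
clock: 15.68
eef_pos: [0.5252, 0.1374, 0.0664]
tool_rot: [0.838, -0.546, 0.0, -0.005]
ft_force: [-5.3, -2.6, 4.4]
grip_width: 0.0181
grasp_force: 58.6
```

```bash
python3 st.py
```

```text
F tool [ 0.19  5.81 -4.49] F [-5.3 -2.6  4.4] M [-0.479  1.114  0.007] grip 0.018116260629834388 58.60716104507446 [0.52522724 0.13741022 0.06643594]
shift cm [ 0.   -0.11 -3.86] tool x angle -66.1 yaw -0.1 q [ 0.25  0.41 -0.11  1.04  0.01 -1.74] t 15.68
```

Request:
move_arm(motion=[{"x":0,"y":0.05,"z":-0.02,"yaw":3},{"x":0,"y":0.05,"z":-0.03,"yaw":6},{"x":0,"y":0.05,"z":-0.04,"yaw":9},{"x":0,"y":0.05,"z":-0.05,"yaw":12},{"x":0,"y":0.05,"z":-0.06,"yaw":15}])

```text
clock: 16.3
eef_pos: [0.5251, 0.1374, 0.067]
tool_rot: [0.759, -0.651, -0.0, -0.006]
ft_force: [-4.7, -2.0, 3.8]
grip_width: 0.0184
grasp_force: 58.6
```

```bash
python3 st.py
```

```text
F tool [ 1.22  4.92 -3.87] F [-4.7 -2.   3.8] M [-0.414  0.874  0.241] grip 0.018415613039958284 58.620155453681946 [0.52514869 0.13737423 0.06698608]
shift cm [-0.03 -0.12 -3.8 ] tool x angle -81.2 yaw -15.2 q [ 0.25  0.41 -0.11  1.04  0.01 -1.47] t 16.3
```

Request:
move_arm(motion=[{"x":0,"y":0.05,"z":-0.02,"yaw":6},{"x":0,"y":0.05,"z":-0.04,"yaw":12},{"x":0,"y":0.05,"z":-0.06,"yaw":18},{"x":0,"y":0.05,"z":-0.08,"yaw":24},{"x":0,"y":0.05,"z":-0.1,"yaw":30},{"x":0,"y":0.05,"z":-0.12,"yaw":36},{"x":0,"y":0.05,"z":-0.14,"yaw":42},{"x":0,"y":0.05,"z":-0.16,"yaw":48},{"x":0,"y":0.05,"z":-0.18,"yaw":54},{"x":0,"y":0.05,"z":-0.2,"yaw":60},{"x":0,"y":0.05,"z":-0.22,"yaw":66},{"x":0,"y":0.05,"z":-0.24,"yaw":72},{"x":0,"y":0.05,"z":-0.26,"yaw":78},{"x":0,"y":0.05,"z":-0.28,"yaw":84},{"x":0,"y":0.05,"z":-0.3,"yaw":90},{"x":0,"y":0.05,"z":-0.32,"yaw":96},{"x":0,"y":0.05,"z":-0.34,"yaw":102},{"x":0,"y":0.05,"z":-0.36,"yaw":108},{"x":0,"y":0.05,"z":-0.38,"yaw":114}])

```text
clock: 18.68
eef_pos: [0.5246, 0.1378, 0.0708]
tool_rot: [0.133, 0.991, 0.005, 0.003]
ft_force: [-4.4, -0.1, 3.1]
grip_width: 0.0186
grasp_force: 58.7
```

```bash
python3 st.py
```

```text
F tool [ 4.22 -1.23 -3.1 ] F [-4.4 -0.1  3.1] M [-0.26   0.985  0.227] grip 0.018561982722818903 58.67521584033966 [0.52455776 0.1378215  0.07077272]
shift cm [-0.16  0.04 -3.42] tool x angle 164.7 yaw 230.7 q [ 0.25  0.4  -0.11  1.05  0.01  0.52] t 18.68
```

Request:
move_arm(motion=[{"x":0.05,"y":0,"z":-0.02,"yaw":6},{"x":0.05,"y":0,"z":-0.04,"yaw":12},{"x":0.05,"y":0,"z":-0.06,"yaw":18},{"x":0.05,"y":0,"z":-0.08,"yaw":24},{"x":0.05,"y":0,"z":-0.1,"yaw":28},{"x":0.05,"y":0,"z":-0.11,"yaw":32},{"x":0.05,"y":0,"z":-0.12,"yaw":35},{"x":0.05,"y":0,"z":-0.12,"yaw":37}])

```text
clock: 19.68
eef_pos: [0.5247, 0.1381, 0.0719]
tool_rot: [0.439, 0.898, 0.006, 0.002]
ft_force: [-1.8, 0.5, 3.4]
grip_width: 0.0184
grasp_force: 58.6
```

```bash
python3 st.py
```

```text
F tool [ 1.5  -1.12 -3.42] F [-1.8  0.5  3.4] M [-0.1    0.785  0.94 ] grip 0.018421241463780654 58.62921953201294 [0.52465028 0.13811873 0.07192792]
shift cm [-0.12  0.11 -3.31] tool x angle 127.9 yaw 193.9 q [ 0.25  0.4  -0.11  1.05  0.01  1.16] t 19.68
```

Torque has jumped to 0.94, so the nut is at the stop. I'm easing off straight away.

Request:
move_arm(motion=[{"x":0,"y":0,"z":0,"yaw":-10},{"x":0,"y":0,"z":0,"yaw":-16},{"x":0,"y":0,"z":0,"yaw":-16}])

```text
clock: 20.05
eef_pos: [0.5246, 0.138, 0.0717]
tool_rot: [0.311, 0.95, 0.006, 0.002]
ft_force: [-2.6, 0.8, 1.5]
grip_width: 0.0182
grasp_force: 58.6
```

```bash
python3 st.py
```

```text
F tool [ 2.6  -0.84 -1.47] F [-2.6  0.8  1.5] M [0.084 0.764 0.012] grip 0.018247394302208106 58.61400067806244 [0.52456183 0.13798945 0.07165101]
shift cm [-0.15  0.09 -3.33] tool x angle 143.8 yaw 209.8 q [ 0.25  0.4  -0.11  1.05  0.01  0.89] t 20.05
```

The torque is now zero. The handle is at about 144°, roughly 2.7 rad from the start, so the nut is at its stop. The spring twist at the peak was about 0.28 rad, which is below the limit. I'll release and rise.

Request:
move_arm(gripper=-0.2, motion=[{"x":0,"y":0,"z":0,"yaw":0},{"x":0,"y":0,"z":0,"yaw":0},{"x":0,"y":0,"z":0,"yaw":0},{"x":0,"y":0,"z":-1,"yaw":0},{"x":0,"y":0,"z":-3,"yaw":0},{"x":0,"y":0,"z":-5.5,"yaw":0},{"x":0,"y":0,"z":-8,"yaw":0},{"x":0,"y":0,"z":-10,"yaw":0},{"x":0,"y":0,"z":-12,"yaw":-10},{"x":0,"y":0,"z":-14,"yaw":-20},{"x":1,"y":0,"z":-15.5,"yaw":-28},{"x":1,"y":0,"z":-15.5,"yaw":-28},{"x":1,"y":0,"z":-15.5,"yaw":-28}])

```text
clock: 21.68
eef_pos: [0.5156, 0.1421, 0.2266]
tool_rot: [0.072, 0.997, 0.005, 0.004]
ft_force: [-0.1, -0.6, -0.5]
grip_width: 0.0343
grasp_force: 0.0
```

```bash
python3 look.py w4; python3 - <<'E'
from h import *
f=cv2.imread("pics/w4.png");cv2.imwrite("pics/g.png",cv2.resize(f[125:225,190:320],None,fx=6,fy=6,interpolation=cv2.INTER_CUBIC))
to_tool([.4735,.1455,.037],172)
m=bot.camera_model("wrist")
for n,p in(("lug",(.473,.145,.105)),("tip",(.5255,.1377,.147))):
  r,c=proj("wrist",p);print(n,(c-190)*6,(r-125)*6)
E
```

```text
clip 0.69 [153. 237.] 10903 [0.4914 0.1314] [array([0.499, 0.142]), array([0.119, 0.118]), np.float64(81.746)]
clip 0.53 [257. 440.] 2804 [0.6319 0.3248] [array([0.629, 0.326]), array([0.07 , 0.063]), np.float64(15.959)]
nut 0.71 [181. 246.] 846 [0.5193 0.1349] [array([0.525, 0.137]), array([0.029, 0.043]), np.float64(81.6)]
handle 0.82 [180. 250.] 610 [0.5185 0.1389] [array([0.525, 0.138]), array([0.017, 0.045]), np.float64(58.741)]
washer 0.75 [161. 250.] 1482 [0.5003 0.1419] [array([0.499, 0.141]), array([0.043, 0.075]), np.float64(81.524)]
washer_lug 0.97 [161. 246.] 1318 [0.4998 0.1386] [array([0.499, 0.141]), array([0.04 , 0.075]), np.float64(82.544)]
shift cm [ 4.32 -0.45 18.89] tool x angle 171.8 yaw -0.2 q [0.26 0.29 0.15 1.42 0.01 0.41] t 21.98
lug 354.52626958597205 22.403640110490755
tip 356.66873801874493 401.60542603489114
```

View pics/g.png

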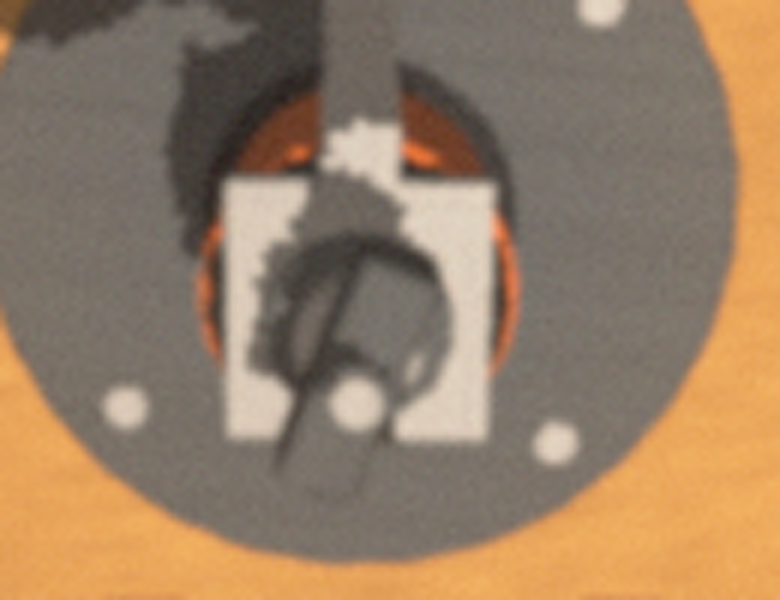

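The picture shows the washer square to the tool, with its plate centred at crop column 360 and the stalk at about 362. The tip matches its prediction, at (357, 405). The bar stands at about 152° although the gripper was at 144°. With the constant 18 mm width, that suggests I gripped the hub below the bar, and that backing off may have turned the nut down slightly. I'll regrip about 9 mm higher on the bar and bring the nut lightly to its stop.

Request:
move_arm(motion=[{"x":-0.3,"y":-0.1,"z":1,"yaw":8},{"x":-0.6,"y":-0.3,"z":3,"yaw":16},{"x":-0.9,"y":-0.4,"z":5,"yaw":23.8},{"x":-0.9,"y":-0.43,"z":7,"yaw":23.8},{"x":-0.9,"y":-0.43,"z":9,"yaw":23.8},{"x":-0.9,"y":-0.43,"z":11,"yaw":23.8},{"x":-0.9,"y":-0.43,"z":13,"yaw":23.8},{"x":-0.9,"y":-0.43,"z":14,"yaw":23.8},{"x":-0.9,"y":-0.43,"z":14.65,"yaw":23.8},{"x":-0.9,"y":-0.43,"z":14.65,"yaw":23.8}])

```text
clock: 23.22
eef_pos: [0.5252, 0.138, 0.0803]
tool_rot: [0.275, 0.961, 0.006, 0.003]
ft_force: [-0.3, 0.3, 0.5]
grip_width: 0.034
grasp_force: 0.0
```

Request:
move_arm(gripper=-0.8, motion=[{"x":0,"y":0,"z":0,"yaw":0},{"x":0,"y":0,"z":0,"yaw":0},{"x":0,"y":0,"z":0,"yaw":0},{"x":0,"y":0,"z":0,"yaw":0}])

```text
clock: 23.72
eef_pos: [0.5255, 0.1378, 0.0811]
tool_rot: [0.275, 0.961, 0.006, 0.003]
ft_force: [-1.7, -2.4, 5.8]
grip_width: 0.0127
grasp_force: 60.6
```

```bash
python3 st.py
```

```text
F tool [ 0.15 -2.87 -5.82] F [-1.7 -2.4  5.8] M [-0.582  0.428  0.011] grip 0.012718481144717823 60.5516391992569 [0.52545241 0.13777124 0.08111698]
shift cm [-0.07  0.04 -2.39] tool x angle 148.1 yaw 214.1 q [ 0.25  0.39 -0.09  1.07  0.01  0.81] t 23.73
```

Request:
move_arm(motion=[{"x":0,"y":0,"z":-0.05,"yaw":2},{"x":0,"y":0,"z":-0.05,"yaw":4},{"x":0,"y":0,"z":-0.05,"yaw":6},{"x":0,"y":0,"z":-0.05,"yaw":6}])

```text
clock: 24.22
eef_pos: [0.5254, 0.1377, 0.0812]
tool_rot: [0.326, 0.945, 0.006, 0.003]
ft_force: [-1.8, -2.7, 4.3]
grip_width: 0.0128
grasp_force: 60.6
```

```bash
python3 st.py
```

```text
F tool [-0.27 -3.16 -4.3 ] F [-1.8 -2.7  4.3] M [-0.767  0.316  0.209] grip 0.012799954456479473 60.60076832771301 [0.52544165 0.13774846 0.08115087]
shift cm [-0.06  0.04 -2.38] tool x angle 142.0 yaw 208.0 q [ 0.25  0.39 -0.09  1.07  0.01  0.92] t 24.23
```

Request:
move_arm(motion=[{"x":0,"y":0,"z":-0.02,"yaw":2},{"x":0,"y":0,"z":-0.02,"yaw":4},{"x":0,"y":0,"z":-0.02,"yaw":5},{"x":0,"y":0,"z":-0.02,"yaw":5}])

```text
clock: 24.72
eef_pos: [0.5254, 0.1377, 0.0813]
tool_rot: [0.367, 0.93, 0.006, 0.003]
ft_force: [-0.5, -4.1, 5.6]
grip_width: 0.0128
grasp_force: 60.6
```

```bash
python3 st.py
```

```text
F tool [-2.45 -3.23 -5.68] F [-0.5 -4.1  5.6] M [-0.849  0.232  0.173] grip 0.01282286360486002 60.635767579078674 [0.5254109  0.13771096 0.08131543]
shift cm [-0.06  0.05 -2.37] tool x angle 137.0 yaw 203.0 q [ 0.25  0.39 -0.09  1.08  0.01  1.  ] t 24.73
```

Request:
move_arm(motion=[{"x":0,"y":0,"z":-0.02,"yaw":2},{"x":0,"y":0,"z":-0.02,"yaw":4},{"x":0,"y":0,"z":-0.03,"yaw":6},{"x":0,"y":0,"z":-0.03,"yaw":6}])

```text
clock: 25.22
eef_pos: [0.5254, 0.1377, 0.0815]
tool_rot: [0.414, 0.91, 0.006, 0.002]
ft_force: [-1.0, -3.7, 5.3]
grip_width: 0.0127
grasp_force: 60.6
```

```bash
python3 st.py
```

```text
F tool [-2.18 -3.14 -5.3 ] F [-1.  -3.7  5.3] M [-1.05   0.225  0.277] grip 0.012740734975688893 60.620659589767456 [0.52538161 0.13766388 0.08145083]
shift cm [-0.05  0.06 -2.35] tool x angle 131.0 yaw 197.0 q [ 0.25  0.39 -0.09  1.08  0.01  1.11] t 25.23
```

Request:
move_arm(motion=[{"x":0,"y":0,"z":0,"yaw":2},{"x":0,"y":0,"z":0,"yaw":4},{"x":0,"y":0,"z":0,"yaw":4}])

```text
clock: 25.6
eef_pos: [0.5254, 0.1377, 0.0815]
tool_rot: [0.446, 0.895, 0.006, 0.002]
ft_force: [-0.5, -4.3, 5.9]
grip_width: 0.0126
grasp_force: 60.7
```

```bash
python3 st.py
```

```text
F tool [-3.13 -2.89 -5.96] F [-0.5 -4.3  5.9] M [-1.111  0.19   0.444] grip 0.012646007461731683 60.74325442314148 [0.52538498 0.13765559 0.0814703 ]
shift cm [-0.05  0.07 -2.35] tool x angle 127.1 yaw 193.1 q [ 0.25  0.39 -0.09  1.08  0.01  1.18] t 25.6
```

The torque is climbing past 0.4 N m, so the nut is lightly against its stop. I'll unload the spring and release.

Request:
move_arm(motion=[{"x":0,"y":0,"z":0,"yaw":-6},{"x":0,"y":0,"z":0,"yaw":-12},{"x":0,"y":0,"z":0,"yaw":-12}])

```text
clock: 25.98
eef_pos: [0.5254, 0.1377, 0.0815]
tool_rot: [0.35, 0.937, 0.006, 0.003]
ft_force: [-0.2, -4.9, 5.1]
grip_width: 0.0125
grasp_force: 60.5
```

```bash
python3 st.py
```

```text
F tool [-3.02 -3.76 -5.19] F [-0.2 -4.9  5.1] M [-0.951  0.171  0.023] grip 0.012500011320681336 60.52202582359314 [0.52536415 0.13774951 0.08145693]
shift cm [-0.07  0.05 -2.35] tool x angle 139.0 yaw 205.0 q [ 0.25  0.39 -0.09  1.08  0.01  0.97] t 25.98
```

Request:
move_arm(gripper=-0.2, motion=[{"x":0,"y":0,"z":0,"yaw":0},{"x":0,"y":0,"z":0,"yaw":0},{"x":0,"y":0,"z":0,"yaw":0},{"x":0,"y":0,"z":-1,"yaw":0},{"x":0,"y":0,"z":-3,"yaw":0},{"x":0,"y":0,"z":-5.5,"yaw":0},{"x":0,"y":0,"z":-8,"yaw":-10},{"x":0,"y":0,"z":-9,"yaw":-20},{"x":0,"y":0,"z":-9,"yaw":-30},{"x":0,"y":0,"z":-9,"yaw":-33},{"x":0,"y":0,"z":-9,"yaw":-33}])

```text
clock: 27.35
eef_pos: [0.5246, 0.1374, 0.172]
tool_rot: [0.069, 0.998, 0.005, 0.004]
ft_force: [-1.2, -0.1, 0.0]
grip_width: 0.0339
grasp_force: 0.0
```

```bash
python3 - <<'E'
from h import *
to_tool([.4736,.1460,.037],171.6)
bot.camera("wrist")
o=bot.get_obs()
for n in("washer_lug","washer"):
  for r in bot.cut_out("wrist",n)[:1]:
    ys,xs=np.nonzero(r["mask"]);print(n,r["score"],ys.min(),ys.max())
    for y in range(ys.min(),ys.max(),4):
      c=xs[ys==y]; print(y,c.min(),c.max(),end="; ")
    print()
for p in((.473,.1453,.105),(.463,.1467,.105),(.483,.1439,.105),(.5255,.1377,.147)):print(p,np.round(proj("wrist",p),1))
E
```

```text
shift cm [ 5.28 -0.   13.46] tool x angle 172.0 yaw 0.4 q [0.25 0.33 0.06 1.29 0.01 0.39] t 27.35
washer_lug 0.93 112 206
112 249 254; 116 248 260; 120 248 261; 124 248 261; 128 248 261; 132 248 261; 136 247 260; 140 247 260; 144 247 260; 148 246 260; 152 246 259; 156 227 279; 160 227 280; 164 227 279; 168 227 279; 172 227 279; 176 227 279; 180 227 279; 184 228 278; 188 227 278; 192 227 278; 196 227 278; 200 227 278; 204 227 277; 
washer 0.62 111 206
111 247 259; 115 246 261; 119 246 261; 123 246 261; 127 247 261; 131 247 261; 135 246 261; 139 246 261; 143 247 261; 147 247 261; 151 247 261; 155 227 278; 159 227 280; 163 227 279; 167 227 279; 171 228 279; 175 228 279; 179 227 278; 183 227 278; 187 227 277; 191 227 277; 195 228 278; 199 228 278; 203 227 278; 
(0.473, 0.1453, 0.105) [123.2 253.5]
(0.463, 0.1467, 0.105) [110.4 253.5]
(0.483, 0.1439, 0.105) [135.7 253.5]
(0.5255, 0.1377, 0.147) [202.1 253.9]
```

Request:
move_arm(motion=[{"x":2,"y":0,"z":0,"yaw":0.6},{"x":4,"y":0.05,"z":0,"yaw":0.6},{"x":5.28,"y":0.05,"z":1,"yaw":0.6},{"x":5.28,"y":0.05,"z":3.5,"yaw":0.6},{"x":5.28,"y":0.05,"z":6,"yaw":0.6},{"x":5.28,"y":0.05,"z":8.5,"yaw":0.6},{"x":5.28,"y":0.05,"z":10.5,"yaw":0.6},{"x":5.28,"y":0.05,"z":12,"yaw":0.6},{"x":5.28,"y":0.05,"z":13.15,"yaw":0.6},{"x":5.28,"y":0.05,"z":13.15,"yaw":0.6}])

```text
clock: 28.75
eef_pos: [0.4728, 0.146, 0.0388]
tool_rot: [0.074, 0.997, 0.005, 0.003]
ft_force: [-0.9, -0.3, 0.1]
grip_width: 0.0343
grasp_force: 0.0
```

Request:
move_arm(gripper=-1, motion=[{"x":0,"y":0,"z":0,"yaw":0},{"x":0,"y":0,"z":0,"yaw":0},{"x":0,"y":0,"z":0,"yaw":0},{"x":0,"y":0,"z":0,"yaw":0}])

```text
clock: 29.25
eef_pos: [0.474, 0.1464, 0.0402]
tool_rot: [0.074, 0.997, 0.005, 0.005]
ft_force: [-0.3, -0.1, 4.3]
grip_width: 0.0112
grasp_force: 61.1
```

```bash
python3 st.py
```

```text
F tool [ 0.21 -0.09 -4.33] F [-0.3 -0.1  4.3] M [-0.127 -0.042 -0.021] grip 0.011159206134932367 61.09300509095192 [0.47399414 0.14635551 0.04021867]
shift cm [-5.33 -0.03 -6.43] tool x angle 171.5 yaw 237.5 q [ 0.3   0.35 -0.28  0.93  0.01  0.44] t 29.25
```

Request:
move_arm(motion=[{"x":0,"y":0,"z":-0.08,"yaw":0},{"x":0,"y":0,"z":-0.1,"yaw":0},{"x":0.2,"y":0,"z":-0.1,"yaw":0},{"x":0.5,"y":0,"z":-0.1,"yaw":0},{"x":0.8,"y":0,"z":-0.1,"yaw":0}])

```text
clock: 29.88
eef_pos: [0.4651, 0.1474, 0.0404]
tool_rot: [0.074, 0.997, 0.005, 0.004]
ft_force: [1.0, -0.5, -1.1]
grip_width: 0.0109
grasp_force: 60.5
```

```bash
python3 st.py
```

```text
F tool [-1.04 -0.39  1.12] F [ 1.  -0.5 -1.1] M [-0.062 -0.171  0.011] grip 0.010856463133857974 60.466774106025696 [0.46511725 0.14739547 0.0403712 ]
shift cm [-6.21 -0.01 -6.42] tool x angle 171.5 yaw 237.5 q [ 0.3   0.34 -0.3   0.92  0.01  0.45] t 29.88
```

Request:
move_arm(motion=[{"x":0.3,"y":0,"z":0,"yaw":0},{"x":0.6,"y":0,"z":0,"yaw":0},{"x":1,"y":0,"z":0,"yaw":0},{"x":1.4,"y":0,"z":0,"yaw":0},{"x":1.8,"y":0,"z":0,"yaw":0}])

```text
clock: 30.5
eef_pos: [0.4473, 0.1501, 0.0403]
tool_rot: [0.074, 0.997, 0.005, 0.004]
ft_force: [1.1, -1.2, 0.3]
grip_width: 0.0113
grasp_force: 60.5
```

```bash
python3 st.py
```

```text
F tool [-1.25 -1.04 -0.29] F [ 1.1 -1.2  0.3] M [-0.098 -0.235  0.03 ] grip 0.011306449925532319 60.45641988515854 [0.44729149 0.15010746 0.04031129]
shift cm [-8.02 -0.01 -6.41] tool x angle 171.5 yaw 237.5 q [ 0.32  0.31 -0.34  0.91  0.01  0.47] t 30.5
```

The washer slides freely. The fingertips reach a few millimetres below its underside, so I couldn't lay it down with this grip. While the bobbin still supports it, I'll slide it back a little, put it down and regrip 8 mm higher.

Request:
move_arm(motion=[{"x":-0.4,"y":0,"z":0,"yaw":0},{"x":-0.8,"y":0,"z":0,"yaw":0},{"x":-1.2,"y":0,"z":0,"yaw":0},{"x":-1.6,"y":0,"z":0,"yaw":0},{"x":-1.8,"y":0,"z":0.03,"yaw":0},{"x":-1.8,"y":0,"z":0.08,"yaw":0}])

```text
clock: 31.25
eef_pos: [0.4656, 0.1474, 0.04]
tool_rot: [0.075, 0.997, 0.005, 0.004]
ft_force: [-3.5, -0.3, 7.4]
grip_width: 0.011
grasp_force: 61.6
```

Request:
move_arm(gripper=-0.4, motion=[{"x":0,"y":0,"z":0,"yaw":0},{"x":0,"y":0,"z":0,"yaw":0},{"x":0,"y":0,"z":0,"yaw":0},{"x":0,"y":0,"z":-0.4,"yaw":0},{"x":0,"y":0,"z":-0.8,"yaw":0},{"x":0,"y":0,"z":-0.8,"yaw":0}])

```text
clock: 32.0
eef_pos: [0.4658, 0.1475, 0.0482]
tool_rot: [0.074, 0.997, 0.005, 0.005]
ft_force: [-0.7, 0.7, 0.3]
grip_width: 0.0256
grasp_force: 0.0
```

Request:
move_arm(gripper=-1, motion=[{"x":0,"y":0,"z":0,"yaw":0},{"x":0,"y":0,"z":0,"yaw":0},{"x":0,"y":0,"z":0,"yaw":0},{"x":0,"y":0,"z":0,"yaw":0}])

```text
clock: 32.5
eef_pos: [0.4654, 0.1473, 0.0478]
tool_rot: [0.074, 0.997, 0.005, 0.004]
ft_force: [-0.8, -0.2, 4.1]
grip_width: 0.0111
grasp_force: 61.4
```

```bash
python3 st.py
```

```text
F tool [ 0.75 -0.27 -4.09] F [-0.8 -0.2  4.1] M [-0.163  0.078 -0.004] grip 0.011088333722598648 61.4011412858963 [0.46541949 0.1473075  0.04781803]
shift cm [-6.18 -0.01 -5.67] tool x angle 171.5 yaw 237.5 q [ 0.3   0.33 -0.29  0.94  0.01  0.45] t 32.5
```

Request:
move_arm(motion=[{"x":0,"y":0,"z":-0.1,"yaw":0},{"x":0.2,"y":0,"z":-0.1,"yaw":0},{"x":0.5,"y":0,"z":-0.1,"yaw":0},{"x":0.9,"y":0,"z":-0.1,"yaw":0},{"x":1.3,"y":0,"z":-0.1,"yaw":0},{"x":1.7,"y":0,"z":-0.1,"yaw":0},{"x":2.1,"y":0,"z":-0.1,"yaw":0}])

```text
clock: 33.38
eef_pos: [0.4442, 0.1505, 0.0485]
tool_rot: [0.074, 0.997, 0.005, 0.004]
ft_force: [-0.0, -0.2, -1.7]
grip_width: 0.0108
grasp_force: 60.8
```

```bash
python3 st.py
```

```text
F tool [-0.01 -0.18  1.66] F [-0.  -0.2 -1.7] M [ 0.06  -0.001 -0.016] grip 0.010798382873164591 60.76315954327583 [0.44422753 0.15049081 0.04849997]
shift cm [-8.32 -0.01 -5.59] tool x angle 171.5 yaw 237.5 q [ 0.32  0.29 -0.34  0.93  0.01  0.47] t 33.38
```

Request:
move_arm(motion=[{"x":0.4,"y":0,"z":0,"yaw":0},{"x":0.9,"y":0,"z":0,"yaw":0},{"x":1.4,"y":0,"z":0,"yaw":0},{"x":1.9,"y":0,"z":0,"yaw":0},{"x":2.5,"y":0,"z":0,"yaw":0},{"x":3.2,"y":0,"z":0,"yaw":0},{"x":4,"y":0,"z":0,"yaw":0},{"x":5,"y":0,"z":0,"yaw":0},{"x":5.5,"y":0,"z":0,"yaw":0},{"x":5.5,"y":0,"z":-1,"yaw":0},{"x":5.5,"y":0,"z":-3,"yaw":0},{"x":5.5,"y":0,"z":-5,"yaw":0},{"x":5.5,"y":0,"z":-6,"yaw":0},{"x":5.5,"y":0,"z":-6,"yaw":0}])

```text
clock: 35.12
eef_pos: [0.3905, 0.1583, 0.109]
tool_rot: [0.074, 0.997, 0.005, 0.005]
ft_force: [0.0, 0.4, -1.1]
grip_width: 0.0105
grasp_force: 60.8
```

```bash
python3 st.py; python3 -c "
from h import *
to_tool([.518,-.179,.108],192)
cam=bot.camera('top')
for r in bot.cut_out('top','tray')[:3]:
  cn=max(cv2.findContours(r['mask'].astype(np.uint8),0,2)[0],key=cv2.contourArea)
  q=np.array([atz('top',(p[0][1],p[0][0]),.025)[:2] for p in cn],np.float32);print(cv2.minAreaRect(q))
"
```

```text
F tool [0.02 0.36 1.14] F [ 0.   0.4 -1.1] M [-0.001  0.021  0.021] grip 0.010492367601029146 60.7776215672493 [0.39053864 0.15832456 0.10895448]
shift cm [-13.7   -0.05   0.52] tool x angle 171.5 yaw 237.5 q [ 0.38  0.14 -0.36  1.06  0.01  0.53] t 35.12
shift cm [-17.62 -31.46  -0.11] tool x angle 171.5 yaw -20.5 q [ 0.38  0.14 -0.36  1.06  0.01  0.53] t 35.12
((0.338880717754364, -0.20804843306541443), (0.12935806810855865, 0.10084248334169388), 22.400861740112305)
((0.5479661822319031, -0.1726054549217224), (0.17788082361221313, 0.1387954205274582), 13.075414657592773)
((0.788884162902832, -0.025204047560691833), (0.0618290901184082, 0.11225753277540207), 89.48591613769531)
```

Request:
move_arm(motion=[{"x":0,"y":-1.5,"z":0,"yaw":0},{"x":0,"y":-4,"z":0,"yaw":0},{"x":0,"y":-7,"z":0,"yaw":-2},{"x":-1,"y":-10,"z":0,"yaw":-4},{"x":-3,"y":-13,"z":0,"yaw":-6},{"x":-5,"y":-16,"z":0,"yaw":-9},{"x":-7.5,"y":-19,"z":0,"yaw":-12},{"x":-10,"y":-22,"z":0,"yaw":-15},{"x":-12.5,"y":-25,"z":0,"yaw":-18},{"x":-15,"y":-28,"z":0,"yaw":-20.5},{"x":-16.5,"y":-30,"z":0,"yaw":-20.5},{"x":-17.4,"y":-31,"z":0,"yaw":-20.5},{"x":-17.6,"y":-31.4,"z":0,"yaw":-20.5},{"x":-17.6,"y":-31.4,"z":0,"yaw":-20.5},{"x":-17.6,"y":-31.4,"z":0,"yaw":-20.5}])

```text
clock: 37.1
eef_pos: [0.5166, -0.1778, 0.1061]
tool_rot: [-0.105, 0.994, 0.004, 0.005]
ft_force: [0.2, -0.0, -1.9]
grip_width: 0.0106
grasp_force: 60.7
```

```bash
python3 st.py; python3 -c "
from h import *
to_tool([.517,-.180,-.0322],192)
i=bot.camera('wrist');s=bot.camera('scene')
a=cv2.resize(i,(512,384));b=cv2.resize(s[150:300,150:270],(288,360));p=np.zeros((384,288,3),np.uint8);p[:360]=b
cv2.imwrite('pics/hh.png',np.hstack([a,p]))"
```

```text
F tool [-0.13 -0.06  1.88] F [ 0.2 -0.  -1.9] M [-0.018 -0.002  0.004] grip 0.010609302259936126 60.74651286005974 [ 0.51657066 -0.17775666  0.1061208 ]
shift cm [-7.49 30.64  0.42] tool x angle -168.0 yaw -102.0 q [-0.34  0.38 -0.04  1.15  0.01 -0.55] t 37.1
shift cm [ 0.14 -0.33 13.83] tool x angle -168.0 yaw -360.0 q [-0.34  0.38 -0.04  1.15  0.01 -0.55] t 37.1
```

View pics/hh.png

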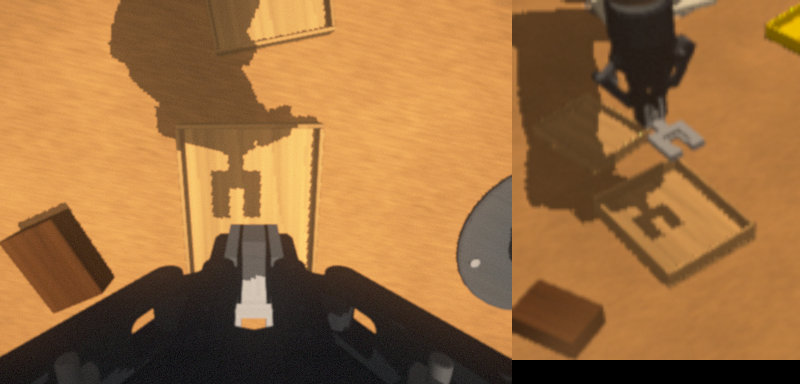

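The view shows the washer level in the grip over the large wooden tray, with its shadow inside the tray. I'll lower it.

Request:
move_arm(motion=[{"x":0,"y":-0.1,"z":1,"yaw":0},{"x":0,"y":-0.2,"z":3,"yaw":0},{"x":0.1,"y":-0.3,"z":5,"yaw":0},{"x":0.1,"y":-0.3,"z":7,"yaw":0},{"x":0.1,"y":-0.3,"z":9,"yaw":0},{"x":0.1,"y":-0.3,"z":11,"yaw":0},{"x":0.1,"y":-0.3,"z":12.3,"yaw":0},{"x":0.1,"y":-0.3,"z":13,"yaw":0},{"x":0.1,"y":-0.3,"z":13.4,"yaw":0},{"x":0.1,"y":-0.3,"z":13.4,"yaw":0}])

```text
clock: 38.45
eef_pos: [0.5181, -0.1806, -0.0278]
tool_rot: [-0.104, 0.995, 0.004, 0.005]
ft_force: [0.1, 0.3, -0.8]
grip_width: 0.0106
grasp_force: 60.8
```

```bash
python3 st.py
```

```text
F tool [-0.12  0.28  0.78] F [ 0.1  0.3 -0.8] M [-0.008  0.025  0.026] grip 0.010611332265160511 60.754186660051346 [ 0.518118   -0.18059872 -0.02775039]
shift cm [ -7.51  31.05 -12.98] tool x angle -168.0 yaw -102.0 q [-0.34  0.53 -0.2   0.84  0.01 -0.55] t 38.45
```

Underside is about 9 mm up, so roughly 5 mm above the floor.

Request:
move_arm(motion=[{"x":0,"y":0,"z":0.15,"yaw":0},{"x":0,"y":0,"z":0.3,"yaw":0},{"x":0,"y":0,"z":0.42,"yaw":0},{"x":0,"y":0,"z":0.42,"yaw":0}])

```text
clock: 38.95
eef_pos: [0.5184, -0.1807, -0.0306]
tool_rot: [-0.104, 0.995, 0.004, 0.005]
ft_force: [-1.9, 0.4, 7.1]
grip_width: 0.0105
grasp_force: 66.5
```

```bash
python3 st.py
```

```text
F tool [ 1.72  0.84 -7.09] F [-1.9  0.4  7.1] M [ 0.028  0.565 -0.01 ] grip 0.010542864144842028 66.47915847483091 [ 0.51842253 -0.18065548 -0.03062946]
shift cm [ -7.49  31.05 -13.28] tool x angle -168.0 yaw -102.0 q [-0.34  0.53 -0.2   0.83  0.01 -0.55] t 38.95
```

Request:
move_arm(motion=[{"x":0,"y":0,"z":0.05,"yaw":0},{"x":0,"y":0,"z":0.1,"yaw":0},{"x":0,"y":0,"z":0.1,"yaw":0}])

```text
clock: 39.33
eef_pos: [0.5184, -0.1807, -0.0307]
tool_rot: [-0.104, 0.995, 0.004, 0.006]
ft_force: [-4.7, 2.2, 12.8]
grip_width: 0.0109
grasp_force: 70.2
```

```bash
python3 st.py
```

```text
F tool [  4.04   3.21 -12.84] F [-4.7  2.2 12.8] M [ 0.264  1.074 -0.035] grip 0.01087934024927217 70.2335843432229 [ 0.51842352 -0.18070555 -0.03070031]
shift cm [ -7.49  31.05 -13.29] tool x angle -168.0 yaw -102.0 q [-0.34  0.53 -0.2   0.83  0.01 -0.55] t 39.33
```

Request:
move_arm(gripper=-0.4, motion=[{"x":0,"y":0,"z":-0.05,"yaw":0},{"x":0,"y":0,"z":-0.1,"yaw":0},{"x":0,"y":0,"z":-0.1,"yaw":0},{"x":0,"y":0,"z":-0.1,"yaw":0},{"x":0,"y":0,"z":-1,"yaw":0},{"x":0,"y":0,"z":-3,"yaw":0},{"x":0,"y":0,"z":-6,"yaw":0},{"x":0,"y":0,"z":-10,"yaw":0},{"x":0,"y":0,"z":-14,"yaw":0},{"x":0,"y":0,"z":-18,"yaw":0},{"x":2,"y":0,"z":-20,"yaw":0},{"x":4,"y":0,"z":-20,"yaw":0},{"x":4,"y":0,"z":-20,"yaw":0},{"x":4,"y":0,"z":-20,"yaw":0}])

```text
clock: 41.08
eef_pos: [0.4774, -0.1907, 0.1663]
tool_rot: [-0.104, 0.995, 0.004, 0.005]
ft_force: [0.8, -1.1, -0.7]
grip_width: 0.0261
grasp_force: 0.0
```

```bash
python3 st.py; python3 - <<'E'
from h import *
bot.camera("wrist");bot.camera("top")
for cam in("wrist","top"):
  for n in("washer","tray","washer_lug"):
    for r in bot.cut_out(cam,n)[:2]:
      cn=max(cv2.findContours(r["mask"].astype(np.uint8),0,2)[0],key=cv2.contourArea)
      z=.012 if n!="tray" else .025
      q=np.array([atz(cam,(p[0][1],p[0][0]),z)[:2] for p in cn],np.float32)
      print(cam,n,round(r["score"],2),np.round(r["centre"]),[np.round(v,3) for v in cv2.minAreaRect(q)])
for n in("glue","ramekin","offcut"):
  print(n,[(np.round(r["centre"]),round(r["score"],2)) for r in bot.cut_out("top",n)[:2]])
E
```

```text
F tool [-0.5  -1.25  0.73] F [ 0.8 -1.1 -0.7] M [-0.015 -0.051  0.01 ] grip 0.026093178302314647 0.0 [ 0.47744096 -0.19072307  0.16630553]
shift cm [-11.48  31.06   6.47] tool x angle -168.1 yaw -102.1 q [-0.39  0.28 -0.02  1.26  0.01 -0.6 ] t 41.08
wrist washer 0.9 [226. 254.] [array([ 0.549, -0.174]), array([0.089, 0.05 ]), np.float64(11.7)]
wrist tray 0.85 [201. 262.] [array([ 0.548, -0.174]), array([0.174, 0.129]), np.float64(12.193)]
wrist tray 0.71 [ 47. 261.] [array([ 0.355, -0.203]), array([0.096, 0.098]), np.float64(22.429)]
wrist washer_lug 0.85 [230. 251.] [array([ 0.549, -0.174]), array([0.087, 0.048]), np.float64(11.701)]
top washer 0.7 [185. 324.] [array([ 0.562, -0.172]), array([0.061, 0.049]), np.float64(11.818)]
top washer 0.45 [180. 316.] [array([ 0.552, -0.174]), array([0.179, 0.14 ]), np.float64(12.672)]
top tray 0.66 [284. 183.] [array([0.281, 0.206]), array([0.172, 0.136]), np.float64(20.779)]
top tray 0.6 [180. 317.] [array([ 0.549, -0.172]), array([0.172, 0.134]), np.float64(11.434)]
top washer_lug 0.65 [181. 322.] [array([ 0.563, -0.172]), array([0.064, 0.05 ]), np.float64(8.669)]
glue [(array([110., 270.]), 0.62)]
ramekin [(array([139., 127.]), 0.6)]
offcut []
```

The washer measures 89 x 50 mm at the tray floor height, centred in the tray. That matches it lying flat. I'm handing in the job.

```bash
python3 -c "
from workcell import bot
print(bot.job_done())"
```

```text
the job is handed in; nothing more can be done
None
```

I unscrewed the nut clockwise to light contact with its stop (0.44 N m), drew the washer out freely, laid it flat in the larger wooden tray and handed the job in at about 41 s; a first, too-low grip had briefly reached 0.94 N m and been backed off, and I didn't recheck the offcut at the end.

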